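# Check-weigh on a laboratory balance with a two-stage key

## Robot

A 6-joint arm with a two-finger parallel gripper is mounted at the origin on the work surface. World frame = base frame: x ahead of the robot, y to its left, z up, the work surface at z = 0. Lengths are in m, angles in rad, forces in N, time in s.
With the tool pointing down it reaches from about 0.35 to 0.975 m from the base axis. Payload 4.9 kg.
Tool frame: the origin (TCP) lies at the very end of the fingers, on their centre line; the grasp point (between the pads) lies 19 mm behind it; z points along the fingers, y is the line along which they close (so a half turn about z gives the same grasp; the last joint's range is limited). The gripper opens to 85 mm and grips with 20 to 120 N. Pads are 22 mm wide; open, the fingers measure 114 mm over their backs; the gripper's body (76 mm by 85 mm) begins 54 mm behind the grasp point. The pads swing forward as they close: fully open they stand 13 mm farther back than shut.
Start: joints at [-1.286, 0.053, 1.613, -0, 1.476, -0.119], TCP at [0.246, -0.575, 0.231] pointing down, gripper open.
Joint ranges: [-3.01, 3.01], [-1.01, 2.22], [0.06, 2.58], [-1.02, 4.17], [0.09, 2.62], [-3.14, 3.14]. Speed limits (rad/s): [2.57, 2.57, 3.14, 3.14, 3.14, 3.14].

## Interface

Orientations are given as a unit quaternion [w, x, y, z].
In Python, from plant import manip gives the robot as it stands.
- The arm moves only by the tool play_rows, never from a script. Its argument "series" is a list that holds one entry, the list of rows, each a list of 7 numbers: the shift along the world's x, y, z in m, then the turn, a rotation vector about the world's x, y, z in degrees, then the opening, from 0 (shut) to 1 (fully open). In form: [[[dx, dy, dz, rx, ry, rz, grip], ...]]. A call has 1 to 10 rows; each row shifts and turns the commanded pose from where the row before left it; what a row does not reach is not made up. A row lasts 1/10 s, in which the tool goes at most 50 mm and 8.59 degrees, less where a joint would pass 70% of its speed; a pose out of reach is approached as far as the arm can. A call with a gripper value outside its range is refused whole. The fingers move at their own pace and stop on an object; the grip force is fixed at half the most. Time passes only in rows, so rows that do not move let the fingers close. It gives the time, the measured TCP pose, the force, the opening and the grip force at its end, in the units of the state.
- manip.state(): the state, without advancing time (a new reading comes with each control period).
- manip.grab_frame(name): name is "side" or "top"; returns a dict with "frame" (400x640x3 uint8, blue, green, red), "mtx" (3x3 intrinsics, pixels), "k1" (the pictures are not rectified: a ray, as slopes to the right and down, at radius r is drawn at 1 + k1 r^2 times it, then the intrinsics apply), "R" (3x3) and "t" (3): a world point X has camera coordinates R X + t. Camera axes: x right, y down, z forward; pixel columns grow to the right and rows downward; lengths in m; the calibration is good to about 2 mm. A picture is of the moment at which its call begins. There is no depth.
- manip.job_done(): hands the job in; it is judged then, once.
The state is a dict: "time": time; "joint_pos": joint angles; "joint_vel": joint speeds; "joint_efforts": joint torques, N m; "tool_pos": TCP position; "tool_rot": TCP orientation; "contact_force": force on the tool from outside, world axes, zero at the start; "ft_torque": the same for the moment, N m; "gripper_width": opening from 0.0 (shut) to 1.0 (fully open); "grasp_force": force on a finger pad.
Only numpy, scipy, OpenCV 4.12 (cv2) and the standard library are available. Lean on these libraries where they do the work, as an engineer would, in place of code of your own. Each camera call takes 0.05 s, during which the arm holds its last target. There are 200 camera calls.

## Task

Check the balance with the flanged check weight: set the weight gently, flange down, fully home on the centring spigot of the balance's pan and let go of it. Then half-press the balance's wide rectangular key to its first click and hold it there for about a second while the reading settles, then press it fully down to store the reading and let it come back up. Leave the round power button unpressed and the other things on the mat where they are.

Things in the scene. Friction and masses are not known exactly. Their poses are not given: they have to be found in the camera images.
- balance: Fixed lab balance, white and grey, 300 mm deep (own x, front towards -x), 200 wide (y). Origin: centre of footprint at bench level, z up. Front deck 40 mm high (x -150 to -20) with the keys; tilted display at x -30, top 67 high; rear block 60 high with a round steel pan 120 across, its top 70 high, centre at x +60, y 0. On the bench's left or right, turned up to 0.3 rad.
- spigot (a point): Foot of the centring spigot, in the middle of the pan, at the level of the pan's top face (70 mm above the bench); axes as the balance. The spigot is a steel stub 21 mm across and 11 mm high; its upper 5 mm taper to 13 mm across.
- weight: Flanged check weight, plain steel, 0.4 to 0.63 kg: flange 64 mm across, 14 thick, at the bottom; round upright stem 28 mm across up to 52 mm above the underside (top 4 mm bevelled): grip it there. Blind bore below, 24 across, 13 deep, fits the spigot. Origin: centre of underside, z up. Starts upright on the mat in any of three places in a row; only it has a wide flange.
- key_top (a point): Centre of the top of the two-stage key: white rectangular cap, 56 mm (balance's y) by 30 (x), at the balance's x -105, y -42, top 54 mm above the bench. Moves straight down 10 mm: light first 5 mm (0.8 to 2.5 N), then the first click, where it stops until the push exceeds 8 N, then a stiff 5 mm (8 to 11 N) to the bottom stop. 3 to 7 N holds it at the click. Springs raise it.
- key_first (a joint): Two-stage key: joint key_first in m, 0 = up, grows downward, 0.005 = end of this stage. First, light stage: 0.005 is the first click. The two joints add up to the key's travel.
- key_second (a joint): Two-stage key: joint key_second in m, 0 = up, grows downward, 0.005 = end of this stage. Second, stiff stage; stays 0 until the push exceeds 8 N, 0.005 = fully pressed.
- power_top (a point): Top of the round power button, white, 20 mm across, on the front deck at the balance's x = -105, y = +52 mm, 47 mm above the bench; 94 mm from the key's centre. Not to be pressed.
- power (a joint): Power button travel in m, 0 = up, 0.004 = down; must stay up.
- mat: Black rubber mat, 220 mm (its x) by 270 mm (its y), 4 mm thick, fixed, on the other side of the bench from the balance. Origin: centre of its underside. The three weights stand in a row along its y, about 85 mm apart, at about x = +30 mm; the short vial and the dish stand at about x = -75 mm.
- slim_weight: Bystander: steel weight with a knob, 32 mm across, 55 mm high, no flange. Origin: centre of the underside.
- small_weight: Bystander: brass weight with a knob, 26 mm across, 37 mm high. Origin: centre of the underside.
- short_vial: Bystander: glass vial with a metal cap, 36 mm across, 62 mm high, on the mat. Origin: centre of the underside.
- dish: Bystander: white dish 56 mm across, 22 mm high, on the mat. Origin: centre of the underside.
There are look-alikes about, which are no part of the job. What is shaped like the weight but orange or turquoise is not meant.

How it is judged:
By the outcome, as a careful person would: the job done as asked, in the order asked, and still so for the second after the job is handed in, with the robot touching nothing.
It also fails if it takes over 54 s, if anything falls off the work surface, if the arm or the gripper's body presses on something with over 40 N, if the wrist force passes 120 N, or if a joint passes its speed limit or range.

## Working session

There is one attempt and no reset: what is moved stays moved. The work goes in short steps, Python scripts to look and compute and a tool call to move; the robot and the scene stay as the last step left them, time stands still between calls to the robot, and variables do not carry over. Pictures are saved under pics/ and viewed, at most 10 in all, crops included, and the job is handed in when it is done.

Besides the shell and the picture viewer there is one more tool, called after "Call:" as a command line: name --argument value ..., lists and objects as JSON in quotes. play_rows: Moves the arm, as the interface text tells. Its arguments: {"type":"object","properties":{"series":{"type":"array"}},"required":["series"]}

```bash
mkdir -p pics
cat > h.py <<'E'
import numpy as np, cv2
from plant import manip
def load(n):
    d=np.load(f'/tmp/{n}.npz'); return {k:d[k] for k in d}
def grab(n):
    d=manip.grab_frame(n); np.savez(f'/tmp/{n}.npz',**d); return d
def ray(d,u,v):
    K=np.array(d['mtx']);k1=float(d['k1'])
    p=cv2.undistortPoints(np.array([[[u,v]]],float),K,np.array([k1,0,0,0.]))[0,0]
    R=np.array(d['R']);t=np.array(d['t']);return -R.T@t,R.T@np.array([p[0],p[1],1])
def plane(d,u,v,z):
    o,r=ray(d,u,v);return o+r*(z-o[2])/r[2]
def proj(d,X):
    R=np.array(d['R']);K=np.array(d['mtx'])
    p,_=cv2.projectPoints(np.array(X,float).reshape(-1,1,3),cv2.Rodrigues(R)[0],np.array(d['t'],float),K,np.array([float(d['k1']),0,0,0]))
    return p[:,0]
E
python3 - <<'E'
from h import *
for n in('top','side'):
    d=grab(n); cv2.imwrite(f'pics/{n}0.png',d['frame']); print(n,d['mtx'],d['k1'],-np.array(d['R']).T@d['t'],np.array(d['R'])[2])
print(manip.state())
E
```

```text
top [[378.02185936   0.         325.00381652]
 [  0.         378.02185936 201.74756912]
 [  0.           0.           1.        ]] -0.009907649086874056 [0.39963676 0.01185685 0.97849893] [ 0.20926872 -0.01760174 -0.97769974]
side [[411.13600795   0.         319.31975065]
 [  0.         411.13600795 197.50965162]
 [  0.           0.           1.        ]] -0.021222603500273534 [ 0.4164205  -0.75672603  0.50554633] [ 0.16820775  0.86314796 -0.47611107]
{'time': 0.1, 'joint_pos': array([-1.28597889e+00,  5.32432118e-02,  1.61415795e+00, -8.80803028e-06,
        1.47597441e+00, -1.19030982e-01]), 'joint_vel': array([ 0.00029452, -0.00234576, -0.00150395,  0.00195784,  0.00081103,
       -0.00018236]), 'joint_efforts': array([-2.04140133e-04, -3.94905603e+01, -3.71362889e+01, -1.44420628e-04,
        3.85385109e-03, -1.08013992e-05]), 'tool_pos': array([ 0.2454228 , -0.57419248,  0.23021473]), 'tool_rot': array([-8.88032963e-04,  9.79682009e-01,  2.00555147e-01, -7.81799477e-05]), 'contact_force': array([-0.30644731,  0.5831489 , -0.24329716]), 'ft_torque': array([ 0.01206522, -0.01651303, -0.02392999]), 'grasp_force': 0.0, 'gripper_width': 0.9963636831474141}
```

View pics/top0.png

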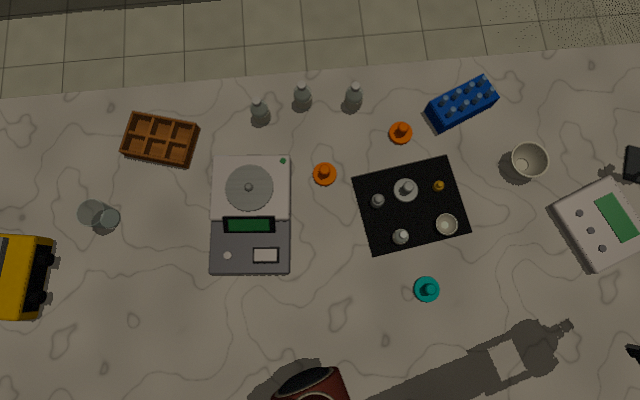

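View pics/side0.png

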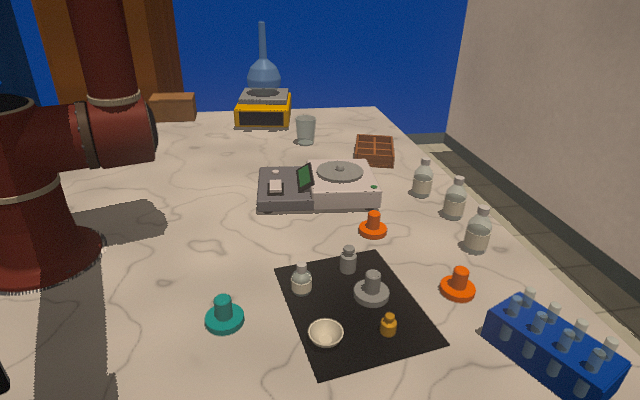

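Top view: the steel flanged weight is at (405,189) on the mat. Look-alikes are the orange flanged ones at (401,132) and (325,174), the turquoise one at (427,289), the slim weight at (377,200), the brass weight at (438,186) and the vial at (400,236). The balance has its pan at (249,187), its key at (265,255) and its power button at (227,255). In the side view the weight is at (372,290), the pan at (340,170) and the key at (275,186). I choose the steel one with the flange, and will check it in a close crop.

Run:
```python
from h import *
t=load('top')['frame'];s=load('side')['frame']
def c(f,x0,y0,w,h,W,H):
    return cv2.resize(f[y0:y0+h,x0:x0+w],(W,H),interpolation=cv2.INTER_CUBIC)
a=c(t,200,145,100,135,400,540)
b=np.vstack([c(t,365,155,100,67,400,270),c(s,250,150,140,94,400,270)])
im=np.hstack([a,b]); im=np.clip(im*1.5,0,255).astype(np.uint8)
cv2.imwrite('pics/crop1.png',im)
# masks
d=load('top');ds=load('side')
hsv=cv2.cvtColor(t,cv2.COLOR_BGR2HSV)
def blobs(m,box,tag,mn=30):
    x0,y0,x1,y1=box; mm=np.zeros_like(m);mm[y0:y1,x0:x1]=m[y0:y1,x0:x1]
    for k in cv2.findContours(mm,cv2.RETR_EXTERNAL,cv2.CHAIN_APPROX_NONE)[0]:
        if cv2.contourArea(k)>mn:
            r=cv2.minAreaRect(k);e=cv2.fitEllipse(k);print(tag,cv2.contourArea(k),'rect',np.round(r[0],1),np.round(r[1],1),round(r[2],1),'ell',np.round(e[0],1),np.round(e[1],1))
g=cv2.cvtColor(t,cv2.COLOR_BGR2GRAY);gs=cv2.cvtColor(s,cv2.COLOR_BGR2GRAY)
print(g[175:205,405],g[189,385:425]);print(g[255,220:292]);print(g[187,218:285])
blobs((g>60).astype(np.uint8),(365,165,460,250),'topmat')
blobs((gs>60).astype(np.uint8),(325,265,400,315),'sidemat')
```

```text
[  9  13   7  82 100 104  92  75  81  96 100 102 102  86  64  45  34  33
  32  36  36 100 108 109 110 118  74  20  14  12] [ 13   8  11  18  11  12  10   7  40  91 111 109 110  91  54  38  33  30
  31  43  64  83 104 116 120 113  92  77  93 106 106 109  84  34  13   3
  10  13  13  17]
[ 70  69  69  92 115 115 114 119 119 123 122  96  66  72  72  74  72  72
  73  72  74  74  71  73  73  74  74  75  72  74  74  76  60  52  99 121
 118 118 119 119 120 119 120 120 119 120 120 120 122 121 120 121 121 122
 124 126 100  32  15  58  80  78  80  81  78  79  82  81  69  44  66 103]
[114 114 115 114 114 116 110  94  88  89  88  88  90  86  87  89  88  89
  91  89  90  89  87  89  90  89  74  64  88  93  92  87  77  63  57  75
  91  91  92  92  93  92  92  92  93  92  92  94  93  93  93  94  93  95
  88 102 122 119 121 120 120 120 120 121 120 120 121]
topmat 350.5 rect [432.  242.5] [13. 54.] 90.0 ell [447.3 243.8] [10.8 68.7]
topmat 35.0 rect [367.  240.5] [ 4. 17.] 0.0 ell [366.6 244.6] [ 3.5 20.6]
topmat 153.5 rect [401.  235.5] [14.8 13.4] 45.0 ell [400.8 235.6] [13.6 14.9]
topmat 353.5 rect [446.3 223.8] [21.2 20.5] 45.0 ell [446.4 223.7] [20.8 21.8]
topmat 69.5 rect [377.8 199.3] [11.3 10.6] 45.0 ell [377.8 199.1] [10.5 10.9]
topmat 34.5 rect [439.  184.5] [9.2 7.8] 45.0 ell [438.9 184.7] [7.9 8.8]
topmat 420.0 rect [405.5 189.5] [23. 23.] 90.0 ell [405.5 189.5] [22.7 23.7]
topmat 111.5 rect [454.5 178.5] [27.  9.] 90.0 ell [455.8 172. ] [ 7.2 32.4]
topmat 131.0 rect [382.5 169. ] [ 8. 35.] 90.0 ell [372.3 168.1] [ 6.4 45. ]
sidemat 963.5 rect [369.8 290.1] [38.5 34.4] 63.4 ell [371.3 289.9] [34.4 37.5]
sidemat 85.5 rect [393.  272.5] [15. 12.] 90.0 ell [395.1 269.8] [ 9.2 18. ]
sidemat 117.0 rect [347.5 269.5] [ 9. 15.] 90.0 ell [347.5 268.9] [ 9.6 16.8]
```

View pics/crop1.png

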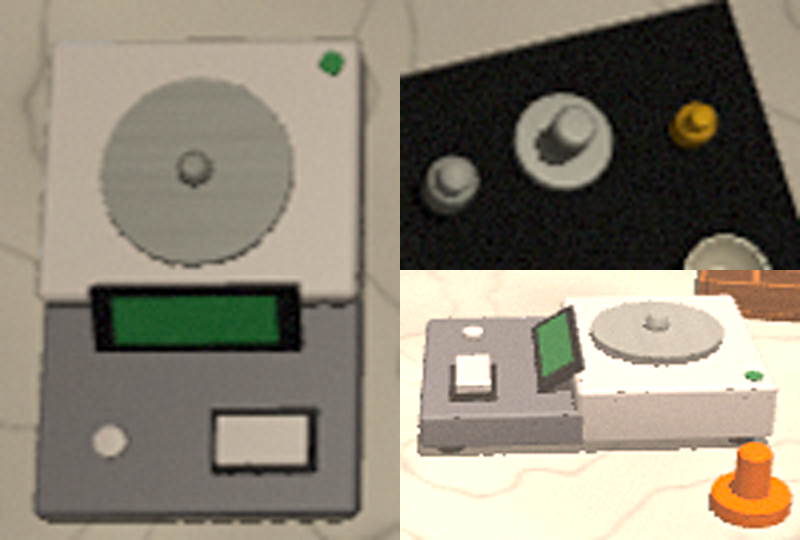

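The crop confirms the choice: plain steel flange centre near top (405.7,189.7) and stem top near (409,186). The other steel object, at (377,199), has no flange. The pan centre is near (249,188).

Run:
```python
from h import *
d=load('top');ds=load('side');t=d['frame'];s=ds['frame']
P=lambda D,u,v,z:np.round(plane(D,u,v,z),4)
print('weight flange',P(d,405.5,189.6,.016),'stem top',P(d,409,186.2,.056),'side blob flange/stem')
print('proj guess in side',proj(ds,np.r_[plane(d,405.5,189.6,.016)[:2],.018]),proj(ds,np.r_[plane(d,405.5,189.6,.016)[:2],.056]))
def ell(D,m,box,tag,z):
    x0,y0,x1,y1=box; mm=np.zeros(m.shape,np.uint8);mm[y0:y1,x0:x1]=m[y0:y1,x0:x1]
    k=max(cv2.findContours(mm,cv2.RETR_EXTERNAL,cv2.CHAIN_APPROX_NONE)[0],key=cv2.contourArea)
    # world-plane contour fit
    w=np.array([plane(D,*p,z)[:2] for p in k[:,0].astype(float)])
    r=cv2.minAreaRect((w*1000).astype(np.float32));c,rad=cv2.minEnclosingCircle((w*1000).astype(np.float32));e=cv2.fitEllipse((w*1000).astype(np.float32))
    M=cv2.moments(mm,True)
    print(tag,cv2.contourArea(k),np.round(r[0],1),np.round(r[1],1),round(r[2],1),'circ',np.round(c,1),round(rad,1),'ell',np.round(e[0],1),np.round(e[1],1),'pix',k[:,0].mean(0).round(1))
g=cv2.cvtColor(t,cv2.COLOR_BGR2GRAY).astype(int);gs=cv2.cvtColor(s,cv2.COLOR_BGR2GRAY).astype(int)
ell(d,g<101,(221,161,278,216),'pan',.07)
ell(ds,gs<110,(314,158,366,184),'pan_s',.07)
ell(d,g>98,(250,243,282,268),'key',.054)
ell(d,g>95,(220,247,235,263),'power',.047)
ell(d,g>50,(386,172,424,208),'flange',.017)
print(gs[170,310:370],gs[155:190,330])
ell(ds,gs>45,(350,268,395,308),'flange_s',.017)
hsv=cv2.cvtColor(t,cv2.COLOR_BGR2HSV)
ell(d,(hsv[...,1]>120)&(hsv[...,0]>40)&(hsv[...,0]<85),(220,210,280,240),'disp',.055)
for n,u,v,z in(('left back',213.0,155.5,.06),('right back',290,155,.06),('front l',209,274,.04),('front r',290,274,.04)):print(n,P(d,u,v,z))
```

```text
weight flange [ 0.6178 -0.2187  0.016 ] stem top [ 0.6166 -0.2191  0.056 ] side blob flange/stem
proj guess in side [[370.4526177  288.08738916]] [[372.21983061 271.15629767]]
pan 1740.0 [647.7 179.8] [119.9 117.6] 84.5 circ [648.4 180.3] 61.3 ell [648.1 180.2] [118.3 119.1] pix [248.9 188.1]
pan_s 79.5 [633.8 124.5] [ 53.6 115.3] 73.1 circ [641.5 149.9] 57.6 ell [654.8 188.9] [130.  175.4] pix [338.8 179.1]
key 232.0 [481.  152.9] [53.6 26.6] 84.5 circ [481.  152.9] 28.6 ell [481.1 152.9] [30.1 63. ] pix [265.  254.5]
power 33.5 [489.2 245.8] [17.5 14.6] 84.5 circ [489.7 246.3] 9.3 ell [489.5 246.8] [15.7 17.2] pix [226.9 254.8]
flange 427.5 [ 618.  -218.6] [60.3 62.5] 82.3 circ [ 617.4 -218.3] 32.3 ell [ 617.8 -218.4] [62.1 62.2] pix [405.4 189.7]
[ 49  61 123 186 180 178 147 138 140 138 139 139 138 136 137 137 139 137
 140 137 138 136 137 136 139 138 100  81  96 101  88  86 100 100 146 140
 139 140 135 139 142 142 144 142 143 140 140 141 138 139 138 137 138 155
 184 183 181 182 179 182] [171 171 171 172 179 185 160 134 137 137 140 140 140 139 140 138 141 140
 138 137 137 137 138 139 102  83  93 180 184 183 183 182 180 182 180]
flange_s 1469.0 [ 627.4 -214.1] [105.  88.] 80.7 circ [ 630.4 -208.9] 62.9 ell [ 625.1 -206.4] [ 82.2 121.4] pix [374.9 286. ]
disp 478.0 [558.9 189.8] [106.8  35.5] 83.0 circ [558.4 189.8] 55.5 ell [557.6 189. ] [ 33.4 135.4] pix [248.7 224.5]
left back [0.7442 0.2688 0.06  ]
right back [0.7264 0.0726 0.06  ]
front l [0.448  0.2945 0.04  ]
front r [0.4292 0.0973 0.04  ]
```

Call:
play_rows --series '[[[0.03,0.029,0,0,0,8,0.7],[0.03,0.029,0,0,0,8,0.7],[0.03,0.029,0,0,0,8,0.7],[0.03,0.029,0,0,0,8,0.7],[0.03,0.029,0,0,0,8,0.7],[0.03,0.029,0,0,0,8,0.7],[0.03,0.029,0,0,0,8,0.7],[0.03,0.029,0,0,0,8,0.7],[0.03,0.029,0,0,0,8,0.7],[0.03,0.029,0,0,0,8,0.7]]]'

```text
time: 1.1
tool_pos: [0.5464, -0.2832, 0.2307]
tool_rot: [-0.0, 0.619, 0.785, -0.0]
contact_force: [-0.4, -0.2, -0.0]
gripper_width: 0.702
grasp_force: 0.0
```

Run:
```python
from h import *
ds=load('side');s=ds['frame'];gs=cv2.cvtColor(s,cv2.COLOR_BGR2GRAY).astype(int)
# side pan: gray 80..150 region, fit ellipse in world plane
m=((gs>125)&(gs<152)).astype(np.uint8);mm=np.zeros_like(m);mm[158:184,314:368]=m[158:184,314:368]
k=max(cv2.findContours(mm,cv2.RETR_EXTERNAL,cv2.CHAIN_APPROX_NONE)[0],key=cv2.contourArea)
hull=cv2.convexHull(k)[:,0].astype(float)
w=np.array([plane(ds,*p,.07)[:2] for p in hull])*1000
print('pan_s',cv2.minEnclosingCircle(w.astype(np.float32)))
# stem in side: row profile
for v in(272,276,280,284):print(v,gs[v,355:395])
print(gs[262:310,372])
print('key side',[ (v,gs[v,262:290]) for v in (182,186,190)][1])
d=load('top')
# mat direction and other weights
for u,v in((352,178),(448,155.5),(471,232),(373,256)):print('mat corner',plane(d,u,v,.004).round(3))
st=manip.state();print(st['tool_pos'],st['tool_rot'],st['gripper_width'])
```

```text
pan_s ((647.8211669921875, 174.29379272460938), 60.51411819458008)
272 [ 43  50  46  45  46  51  49  50  45  48  68 114 133 138 137 136 135 136
 136 139 133 134 136 143 135  62  47  50  47  49  52  51  48  51  55  49
  50  45 100 174]
276 [ 46  44  51  46  46  47  52  45  47  49  65  89 125 123 131 137 138 130
 136 134 129 139 130  94 135 115  55  49  46  50  48  51  50  46  52  47
  51  52  46  49]
280 [ 47  45  47  45  57  88 102 143 142 128  64  75  76  79  80  85  86  85
  88  91  89  89  92  91  88  79  47  40  51  46  50  45  47  52  48  50
  49  49  45  53]
284 [ 86 144 137 133 139 135 132 124  69  67  72  75  77  77  87  85  89  88
  88  91  91  92  90  90  89 115 137 132 136 127  79  44  45  48  45  44
  51  53  52  46]
[ 52  50  49  49  55  48  46 113 141 135 136 137 138 138 130 143 133 106
  85  91  90  89  88  90  86  90  90  91  91  88  91  88  89 114 136 132
 133 133 134 134 123  86  90  87  88  85  44  41]
key side (186, array([112, 113, 111, 110, 113,  89,  53, 103, 191, 183, 184, 184, 182,
       183, 183, 183, 182, 183, 181, 127,  50,  66, 111, 116, 109, 113,
       110, 111]))
mat corner [ 0.666 -0.084  0.004]
mat corner [ 0.704 -0.35   0.004]
mat corner [ 0.492 -0.375  0.004]
mat corner [ 0.455 -0.114  0.004]
[ 0.54637427 -0.28315485  0.23072153] [-3.93639808e-04  6.19304315e-01  7.85150945e-01 -6.06656095e-05] 0.7015413530149855
```

Call:
play_rows --series '[[[0.0357,0.0323,-0.01,0,0,0,0.7],[0.0357,0.0323,-0.01,0,0,0,0.7],[0,0,-0.04,0,0,0,0.7],[0,0,-0.04,0,0,0,0.7],[0,0,-0.04,0,0,0,0.7],[0,0,-0.03,0,0,0,0.7],[0,0,-0.02,0,0,0,0.7],[0,0,-0.01,0,0,0,0.7],[0,0,-0.007,0,0,0,0.7],[0,0,0,0,0,0,0.7]]]'

```text
time: 2.1
tool_pos: [0.6168, -0.22, 0.024]
tool_rot: [-0.0, 0.622, 0.783, -0.0]
contact_force: [-1.2, 0.5, -0.2]
gripper_width: 0.7
grasp_force: 0.0
```

Run:
```python
from h import *
f=[grab(n)['frame'] for n in('top','side')]
a=cv2.resize(f[0][150:250,350:470],(400,333),interpolation=cv2.INTER_CUBIC);b=cv2.resize(f[1][200:325,300:450],(400,333),interpolation=cv2.INTER_CUBIC)
cv2.imwrite('pics/g1.png',np.clip(np.hstack([a,b])*1.4,0,255).astype(np.uint8))
```

```text
(no output)
```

View pics/g1.png

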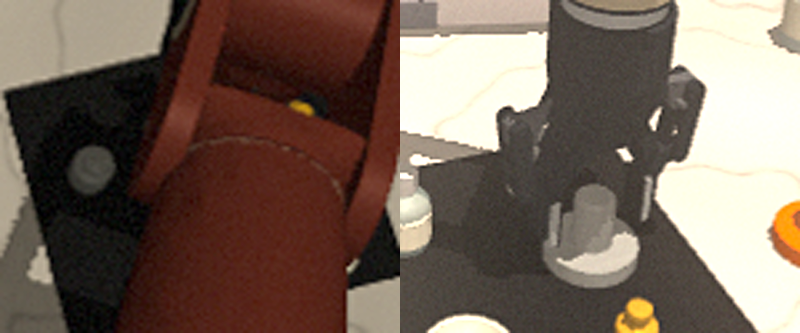

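Side crop: the fingers straddle the steel stem, at crop (553) and (645) with the stem at 595, just above the flange. The brass weight and vial are clear. The top view is blocked by the arm. Closing now.

Call:
play_rows --series '[[[0,0,0,0,0,0,0.5],[0,0,0,0,0,0,0.42],[0,0,0,0,0,0,0.36],[0,0,0,0,0,0,0.3],[0,0,0,0,0,0,0.0],[0,0,0,0,0,0,0.0],[0,0,0,0,0,0,0.0],[0,0,0,0,0,0,0.0]]]'

```text
time: 3.0
tool_pos: [0.6182, -0.2203, 0.0257]
tool_rot: [0.001, 0.622, 0.783, 0.001]
contact_force: [2.3, 2.0, 4.7]
gripper_width: 0.308
grasp_force: 58.9
```

Call:
play_rows --series '[[[0,0,0.005,0,0,0,0],[0,0,0.015,0,0,0,0],[0,0,0.03,0,0,0,0],[0,0,0.045,0,0,0,0],[0,0,0.03,0,0,0,0],[0,0,0.015,0,0,0,0],[0,0,0,0,0,0,0],[0,0,0,0,0,0,0]]]'

```text
time: 3.8
tool_pos: [0.6157, -0.2196, 0.1621]
tool_rot: [-0.002, 0.622, 0.783, -0.0]
contact_force: [-0.2, -0.2, -5.4]
gripper_width: 0.312
grasp_force: 59.8
```

Call:
play_rows --series '[[[0.003,0.02,0,0,0,0,0],[0.003,0.04,0,0,0,0,0],[0.003,0.045,0,0,0,0,0],[0.003,0.045,0,0,0,0,0],[0.003,0.045,0,0,0,0,0],[0.003,0.045,0,0,0,0,0],[0.003,0.045,0,0,0,0,0],[0.003,0.045,0,0,0,0,0],[0.003,0.04,0,0,0,0,0],[0.003,0.0288,0,0,0,0,0]]]'

```text
time: 4.8
tool_pos: [0.6446, 0.182, 0.1608]
tool_rot: [-0.002, 0.621, 0.784, -0.002]
contact_force: [0.3, -1.1, -5.4]
gripper_width: 0.31
grasp_force: 59.8
```

Call:
play_rows --series '[[[0,0,-0.01,0,0,0,0],[0,0,-0.02,0,0,0,0],[0,0,-0.01,0,0,0,0],[0,0,0,0,0,0,0],[0,0,0,0,0,0,0]]]'

```text
time: 5.3
tool_pos: [0.6463, 0.1782, 0.1232]
tool_rot: [-0.001, 0.622, 0.783, -0.001]
contact_force: [-0.4, -0.6, -4.0]
gripper_width: 0.308
grasp_force: 59.8
```

Run:
```python
from h import *
f=[grab(n)['frame'] for n in('top','side')]
a=cv2.resize(f[0][140:240,190:310],(400,333),interpolation=cv2.INTER_CUBIC);b=cv2.resize(f[1][110:210,280:400],(400,333),interpolation=cv2.INTER_CUBIC)
cv2.imwrite('pics/p1.png',np.clip(np.hstack([a,b])*1.4,0,255).astype(np.uint8))
st=manip.state();print({k:np.round(st[k],4) for k in('tool_pos','tool_rot','contact_force','gripper_width','ft_torque')})
```

```text
{'tool_pos': array([0.6476, 0.1784, 0.1252]), 'tool_rot': array([5.000e-04, 6.218e-01, 7.832e-01, 5.000e-04]), 'contact_force': array([ 0.4935, -0.2105, -4.5168]), 'gripper_width': np.float64(0.3055), 'ft_torque': array([-0.0451, -0.0086,  0.0517])}
```

View pics/p1.png

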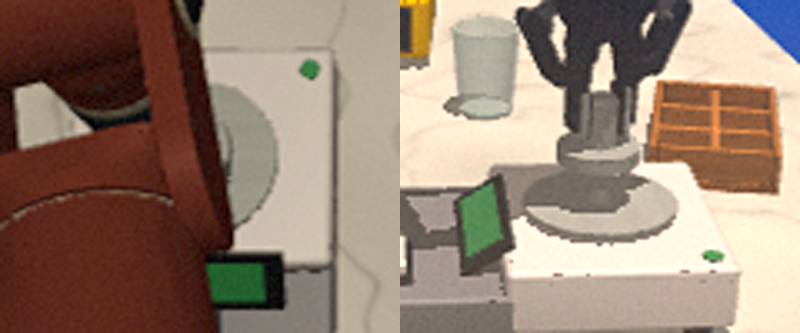

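Run:
```python
from h import *
ds=load('side');g=cv2.cvtColor(ds['frame'],cv2.COLOR_BGR2GRAY).astype(int)
print('pred flange top/under',proj(ds,[[.648,.180,.117],[.648,.180,.103]]),'pred pan',proj(ds,[[.648,.180,.07]]))
for v in (153,156,159): print(v,g[v,315:365])
for v in (172,175):print(v,g[v,300:375])
p=[]
for i in range(5):
    p.append(manip.state()['tool_pos']);
    manip.grab_frame('side')
print(np.round(p,4))
```

```text
pred flange top/under [[339.56535966 151.33303215]
 [339.32259758 156.49495734]] pred pan [[338.76190577 168.40726295]]
153 [169 171 172 170 171 174 176 173 172 174 178 168  66  73  74  74  81  75
  75  75  79  79  81  82  94  91  89  92  88  82  68  91 143 141 138 140
 141 137  87  81 101 100  77  96  97  90  88  88  83  77]
156 [166 165 168 168 167 167 171 170 171 170 173 164  65  74  83 109 139 142
 144 145 143 140 141 139 138 140 139 139 139 142 139 139 141 139 121  89
 101 147  87  82  70  73  69  80  76  77  73  73  66  74]
159 [130 128 132 130 131 125 111 112 110 108 113 117 109  77  77  82  82  84
  87  88  91  91  92  93  91  85  95  94  94  95  93  91  91  96  88  93
 139 188 185 188 186 189 186 188 190 185 185 184 185 185]
172 [ 84  85  88  85  84  87  82  82  81  56  48  49  75 100  98 100  95  91
 147 144 142 144 145 142 143 142 145 135  73  72  76  77  77  79  76  77
  77  82  79  76  78  80  79  78  75  93 149 141 140 141 138 139 145 140
 140 142 143 141 141 138 141 139 140 152 185 184 185 183 183 182 186 182
 167 167 170]
175 [ 87  84  86  82  83  83  83  84  84  79  47  46  55  81  92 113 194 178
  91  79  96 124 145 141 138 137 137 141 140 138 140 142 140 138 137 137
 137 141 139 139 141 140 143 140 140 140 141 138 139 136 136 136 141 141
 140 139 141 145 141 141 127  95 106 191 185 183 183 185 184 185 183 182
 181 181 169]
[[0.6476 0.1784 0.1252]
 [0.6477 0.1785 0.1256]
 [0.6478 0.1785 0.1257]
 [0.6476 0.1786 0.1256]
 [0.6476 0.1786 0.1254]]
```

Call:
play_rows --series '[[[0.0004,0,-0.01,0,0,0,0],[0,0,-0.008,0,0,0,0],[0,0,-0.002,0,0,0,0],[0,0,-0.002,0,0,0,0],[0,0,-0.002,0,0,0,0],[0,0,-0.001,0,0,0,0],[0,0,0,0,0,0,0],[0,0,0,0,0,0,0]]]'

```text
time: 6.45
tool_pos: [0.6475, 0.1787, 0.0996]
tool_rot: [0.0, 0.622, 0.783, 0.0]
contact_force: [0.6, -0.5, -4.5]
gripper_width: 0.303
grasp_force: 59.9
```

Call:
play_rows --series '[[[0,0,-0.0015,0,0,0,0],[0,0,-0.0015,0,0,0,0],[0,0,-0.001,0,0,0,0],[0,0,-0.001,0,0,0,0],[0,0,0,0,0,0,0]]]'

```text
time: 6.95
tool_pos: [0.6484, 0.1787, 0.0949]
tool_rot: [0.001, 0.622, 0.783, 0.001]
contact_force: [4.3, -1.3, -4.2]
gripper_width: 0.303
grasp_force: 60.1
```

Call:
play_rows --series '[[[0.001,0,0,0,0,0,0],[0.0005,0,0,0,0,0,0],[0,0,-0.001,0,0,0,0],[0,0,-0.001,0,0,0,0],[0,0,0,0,0,0,0]]]'

```text
time: 7.45
tool_pos: [0.6487, 0.1787, 0.0919]
tool_rot: [-0.0, 0.622, 0.783, -0.0]
contact_force: [2.2, -0.5, -5.3]
gripper_width: 0.311
grasp_force: 60.0
```

Call:
play_rows --series '[[[0.0008,0,-0.0005,0,0,0,0],[0,0,-0.0005,0,0,0,0],[0,0,-0.0005,0,0,0,0],[0,0,0,0,0,0,0]]]'

```text
time: 7.85
tool_pos: [0.649, 0.1787, 0.0918]
tool_rot: [-0.001, 0.622, 0.783, -0.001]
contact_force: [-5.5, -1.9, 4.2]
gripper_width: 0.3
grasp_force: 61.0
```

Call:
play_rows --series '[[[-0.0005,0,0,0,0,0,0],[0,0,0,0,0,0,0.33],[0,0,0,0,0,0,0.38],[0,0,0,0,0,0,0.45],[0,0,0,0,0,0,0.55],[0,0,0,0,0,0,0.65],[0,0,0,0,0,0,0.7],[0,0,0,0,0,0,0.7]]]'

```text
time: 8.65
tool_pos: [0.6492, 0.1787, 0.0908]
tool_rot: [0.0, 0.622, 0.783, 0.0]
contact_force: [0.4, 0.3, -0.1]
gripper_width: 0.7
grasp_force: 0.0
```

Call:
play_rows --series '[[[0,0,0.005,0,0,0,0.7],[0,0,0.015,0,0,0,0.7],[0,0,0.04,0,0,0,0.7],[0,0,0.04,0,0,0,0.7],[-0.03,0,0.02,0,0,8,0.7],[-0.045,0,0,0,0,8,0.5],[-0.045,0,0,0,0,8,0.2],[-0.03,0,0,0,0,8,0],[-0.017,-0.026,0,0,0,8,0],[0,0,0,0,0,8,0]]]'

```text
time: 9.65
tool_pos: [0.4806, 0.1516, 0.2123]
tool_rot: [0.001, 0.247, 0.969, -0.0]
contact_force: [0.3, 0.5, -0.7]
gripper_width: -0.005
grasp_force: 0.0
```

Run:
```python
from h import *
f=[grab(n)['frame'] for n in('top','side')]
a=cv2.resize(f[0][140:280,190:310],(400,466),interpolation=cv2.INTER_CUBIC);b=cv2.resize(f[1][100:240,270:390],(400,466),interpolation=cv2.INTER_CUBIC)
cv2.imwrite('pics/q1.png',np.clip(np.hstack([a,b])*1.4,0,255).astype(np.uint8))
g=cv2.cvtColor(f[1],cv2.COLOR_BGR2GRAY).astype(int)
X=[[.648,.180,z] for z in(.07,.084,.118,.122)]
print(proj(load('side'),X).round(1));print(g[140:185,339])
st=manip.state();print({k:np.round(st[k],4) for k in('tool_pos','tool_rot','contact_force','gripper_width')})
```

```text
[[338.8 168.4]
 [339.  163.4]
 [339.6 151. ]
 [339.7 149.5]]
[171 170 158 167 168 166 168 168 170 155 133 136 138 150  85  91  94  95
  92  90  95  93  95  96  94  90  92 141 137 141 100  93  94  92  80 141
 135 136 138 137 108  82  95  88 184]
{'tool_pos': array([0.4822, 0.1525, 0.2126]), 'tool_rot': array([1.300e-03, 2.496e-01, 9.683e-01, 6.000e-04]), 'contact_force': array([0.4796, 0.6869, 0.04  ]), 'gripper_width': np.float64(-0.0045)}
```

View pics/q1.png

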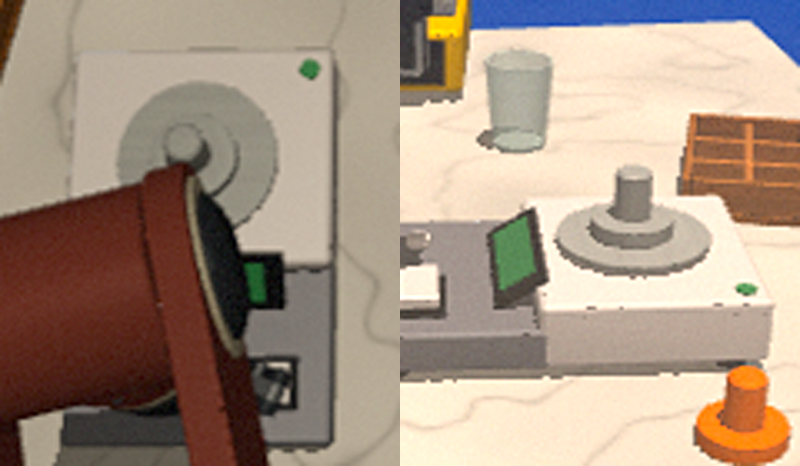

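The weight stands level and centred on the pan, in the side crop at (633,225), with the flange flat. It agrees with the home height from the TCP. Next is the key, directly below the tool.

Call:
play_rows --series '[[[0,0,-0.03,0,0,8,0],[0,0,-0.04,0,0,8,0],[0,0,-0.04,0,0,8,0],[0,0,-0.025,0,0,0,0],[0,0,-0.01,0,0,0,0],[0,0,-0.005,0,0,0,0],[0,0,0,0,0,0,0],[0,0,0,0,0,0,0]]]'

```text
time: 10.55
tool_pos: [0.4837, 0.153, 0.0627]
tool_rot: [0.002, 0.043, 0.999, 0.0]
contact_force: [-0.6, 0.2, 0.7]
gripper_width: -0.005
grasp_force: 0.0
```

Run:
```python
from h import *
f=grab('side')['frame']
cv2.imwrite('pics/k1.png',np.clip(cv2.resize(f[150:230,240:340],(700,560),interpolation=cv2.INTER_CUBIC)*1.4,0,255).astype(np.uint8))
st=manip.state();print({k:np.round(st[k],4) for k in('tool_pos','tool_rot','contact_force','gripper_width')})
```

```text
{'tool_pos': array([0.4837, 0.153 , 0.0628]), 'tool_rot': array([1.700e-03, 4.270e-02, 9.991e-01, 4.000e-04]), 'contact_force': array([-0.0305,  0.9503, -0.5731]), 'gripper_width': np.float64(0.0019)}
```

View pics/k1.png

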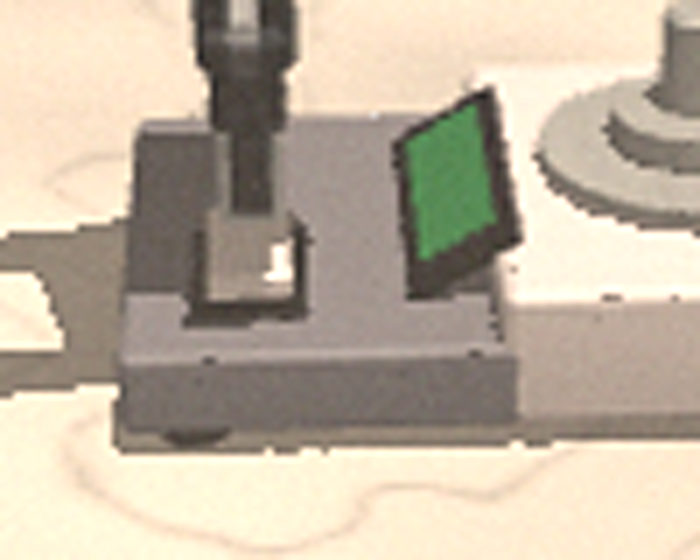

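The shut fingertips hover over the middle of the key, with the tip at crop (250,212) and the cap at (250,250). I'll shift 2.5 mm in -x and go down gently.

Call:
play_rows --series '[[[-0.0025,0,-0.004,0,0,0,0],[0,0,-0.004,0,0,0,0],[0,0,-0.002,0,0,0,0],[0,0,-0.001,0,0,0,0],[0,0,-0.001,0,0,0,0],[0,0,0,0,0,0,0]]]'

```text
time: 11.2
tool_pos: [0.4799, 0.1528, 0.0491]
tool_rot: [0.0, 0.042, 0.999, 0.0]
contact_force: [-0.6, 1.1, 1.6]
gripper_width: 0.0
grasp_force: 1.2
```

Call:
play_rows --series '[[[0,0,-0.0007,0,0,0,0],[0,0,0,0,0,0,0]]]'

```text
time: 11.4
tool_pos: [0.4799, 0.1528, 0.0489]
tool_rot: [-0.0, 0.042, 0.999, 0.0]
contact_force: [-3.0, -0.4, 6.7]
gripper_width: 0.002
grasp_force: 3.2
```

Call:
play_rows --series '[[[0,0,0.0002,0,0,0,0],[0,0,0,0,0,0,0]]]'

```text
time: 11.6
tool_pos: [0.4799, 0.1528, 0.049]
tool_rot: [0.0, 0.042, 0.999, 0.0]
contact_force: [-1.3, -0.5, 5.7]
gripper_width: 0.001
grasp_force: 2.8
```

Call:
play_rows --series '[[[0,0,0,0,0,0,0],[0,0,0,0,0,0,0],[0,0,0,0,0,0,0],[0,0,0,0,0,0,0],[0,0,0,0,0,0,0],[0,0,0,0,0,0,0],[0,0,0,0,0,0,0]]]'

```text
time: 12.3
tool_pos: [0.4799, 0.1528, 0.049]
tool_rot: [0.0, 0.042, 0.999, 0.0]
contact_force: [-1.4, -0.7, 5.3]
gripper_width: -0.003
grasp_force: 2.8
```

Call:
play_rows --series '[[[0,0,-0.002,0,0,0,0],[0,0,-0.002,0,0,0,0],[0,0,-0.0015,0,0,0,0],[0,0,-0.0006,0,0,0,0],[0,0,0,0,0,0,0]]]'

```text
time: 12.8
tool_pos: [0.48, 0.1528, 0.0438]
tool_rot: [-0.0, 0.042, 0.999, -0.0]
contact_force: [-4.3, -0.6, 11.8]
gripper_width: -0.001
grasp_force: 5.8
```

Call:
play_rows --series '[[[0,0,-0.0008,0,0,0,0],[0,0,0,0,0,0,0]]]'

```text
time: 13.0
tool_pos: [0.48, 0.1528, 0.0436]
tool_rot: [-0.0, 0.042, 0.999, -0.0]
contact_force: [-7.1, -1.0, 15.9]
gripper_width: -0.003
grasp_force: 7.9
```

Bottom stop reached: z stays put while the force rises to 16 N. Lifting straight up.

Call:
play_rows --series '[[[0,0,0.003,0,0,0,0],[0,0,0.005,0,0,0,0],[0,0,0.01,0,0,0,0],[0,0,0.03,0,0,0,0],[0,0,0.045,0,0,0,0],[0,0,0.045,0,0,0,0],[0,0,0.03,0,0,0,0],[0,0,0,0,0,0,0],[0,0,0,0,0,0,0]]]'

```text
time: 13.9
tool_pos: [0.4798, 0.1527, 0.2099]
tool_rot: [0.001, 0.042, 0.999, 0.0]
contact_force: [-0.7, 0.1, -1.4]
gripper_width: 0.002
grasp_force: 0.0
```

Run:
```python
from h import *
f=grab('side')['frame']
cv2.imwrite('pics/e1.png',np.clip(cv2.resize(f[130:350,230:480],(680,598),interpolation=cv2.INTER_CUBIC)*1.4,0,255).astype(np.uint8))
```

```text
(no output)
```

View pics/e1.png

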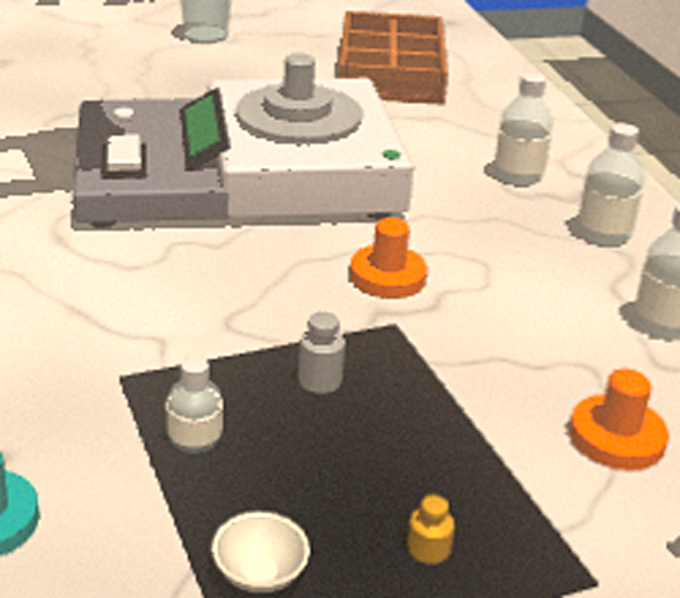

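The weight sits on the pan at crop (299,90), the key is back up at (125,150), the power button is untouched at (123,113), and the items on the mat are still in place. Handing in.

```bash
python3 -c "
from plant import manip
print(manip.job_done())"
```

```text
the job is handed in; nothing more can be done
None
```

The job is handed in (no verdict was returned): the check weight is home on the spigot and released, and the key was held at its first click for about 1 s, pressed to the stop and let back up, with the power button and the things on the mat left alone.

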